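Sweep the loose flip caps into the parts bin

ROBOT

A 7-joint arm with a two-finger parallel gripper is mounted at the origin on the work surface. World frame = base frame: x ahead of the robot, y to its left, z up, the work surface at z = 0. Lengths are in m, angles in rad, forces in N, time in s.
With the tool pointing down it reaches from about 0.425 to 0.825 m from the base axis. Payload 3.6 kg.
Tool frame: the origin (TCP) lies on the mounting face of the last link; the fingertips stand 186 mm ahead of it and the grasp point (between the pads) lies 167 mm ahead of it (r.tips_ahead is the distance from the TCP to the fingertips, in m); y points along the fingers, z is the direction in which the jaws open and shut, and the axes are right-handed (so a half turn about y gives the same grasp; the last joint's range is limited). The gripper opens to 93 mm and grips with 3 to 60 N. Pads are 15 mm wide; open, the fingers measure 128 mm over their backs; the gripper's body (75 mm by 188 mm) begins 65 mm behind the grasp point.
Start: joints at [-1.337, 0.615, -0.013, 1.423, 0.008, 1.103, -0.04], TCP at [0.167, 0.628, 0.405] pointing down, gripper open.
Joint ranges: [-3.12, 3.12], [-0.3, 2.06], [-1.34, 1.32], [0.26, 2.42], [-1.36, 4.5], [0.01, 1.98], [-2.84, 2.84]. Speed limits (rad/s): [2.79, 2.79, 3.14, 3.14, 3.14, 3.14, 3.14].

INTERFACE

Orientations are given as a unit quaternion [w, x, y, z].
In Python, from plant import sensors, camera, camera_info, job_done, look_for, r gives the robot as it stands. The module is installed in compiled form; this text tells all that it offers.
- The arm moves only by the tool step_arm, never from a script. Its argument "motion" is a list that holds one entry, the list of rows, each a list of 7 numbers: the shift along the tool's x, y, z in mm, then the turn, a rotation vector about the tool's x, y, z in degrees, then the gripper command: -1 is fully open, 1 is shut, values between are in proportion. A call has 1 to 12 rows; each row is the pose to reach, as a shift and turn from the pose commanded when the call began, along the tool's axes at that moment; what a row does not reach only later rows make up. A row lasts 1/12 s, in which the tool goes at most 41.7 mm and 7.16 degrees, less where a joint would pass 70% of its speed; a pose out of reach is approached as far as the arm can. A call with a gripper value outside its range is refused whole. The fingers move at their own pace and stop on an object; "force" is the grip in N (left out, the last holds). Time passes only in rows, so rows that repeat a pose let the fingers close. It gives the time, the measured TCP pose, the force and the opening at its end, in the units of the state.
- sensors.get_obs(): the state, without advancing time (a new reading comes with each control period).
- camera(name): name is "side" or "top" or "wrist"; returns the picture (400x640x3 uint8, blue, green, red); there is no depth.
- camera_info(name): a dict with "fx", "fy", "cx", "cy" (pixels), "eye" and "rotation" of the camera in the world. Camera axes: x right, y up, looking along -z (the intrinsics and any distortion apply to the point x, -y, -z); pixel columns grow to the right and rows downward; lengths in m; the calibration is good to about 2 mm. A picture is of the moment at which its call begins: read the wrist's pose just before it. camera_info takes no time and is no camera call; for the wrist camera it gives the pose at the moment of the call.
- job_done(): hands the job in, once; it reports no verdict.
Trained networks look in the newest picture that a camera, given by its name, has taken for a name from the list of things; names that differ only in an ending like _2 or _b are one class to them, and where a whole thing is asked for, a point or a joint stands for the part that bears it (a point fixed in the world has none). Each returns a list of dicts, best first, with "score" (0 to 1); they miss things now and then, are a little off and sometimes report something else, mostly with a low value. They report only what shows in the picture. A call takes as long as a camera call.
- look_for(camera, target): "xyz" ([x, y, z] in m, in the coordinates of the camera as it stood for that picture, good to about 4 mm: the middle of the surface that is visible of it).
The state is a dict: "t": time; "joint_pos": joint angles; "dq": joint speeds; "joint_efforts": joint torques, N m; "tcp_pos": TCP position; "tool_rot": TCP orientation; "force": force on the tool from outside, world axes, zero at the start; "moment": the same for the moment, N m; "width": finger opening in m.
Only numpy, scipy, OpenCV 4.12 (cv2) and the standard library are available. Lean on these libraries where they do the work, as an engineer would, in place of code of your own. Each camera call takes 0.05 s, during which the arm holds its last target.

TASK

Three loose bottle caps are left on the steel sorting stand: sweep each of them over the open end of the stand so that it drops into the plain undivided bin there, not into the divided tray at the other end. Only push the caps gently along the deck with the outside of the fingers - never pinch, lift or press down hard on them - and leave the little sample jar that stands among them where it is, and the bottle and the bowl alone.

Things in the scene. Friction and masses are not known exactly. Their poses are not given: they have to be found in the camera images.
- stand: Fixed steel sorting stand: a solid block 274 (x) x 260 (y) x 45 mm high with a flat deck on top. Origin at the centre of its underside on the table, so the deck is at z = 45 mm and the stand's two open ends, without any rim, are at y = +130 and y = -130 mm in its frame. Aluminium rims 10 mm wide and 10 mm high run along both x sides (inner faces at x = +-127 mm). It stands at any small yaw.
- bin: Fixed grey plain bin without dividers, 270 (x) x 100 (y) x 36 mm high outside, walls and floor 4 mm, open top; its rim is 9 mm lower than the deck. Origin at the centre of its underside. It stands right against one open end of the stand (2 mm gap) with the same yaw: its origin is at y = +182 or -182 mm in the stand's frame (which end changes).
- divided_tray: Fixed grey tray of the same outer size as the bin but divided into 10 cells with some white collars standing in them; origin at the centre of its underside, against the other open end of the stand. No cap may go into it.
- cap1_mid (a point): Loose black flip cap lying flat on the deck: a disc 32 mm in diameter and 14 mm high with a thumb tab 11 mm wide that sticks out 5 mm along its own +x at the top; about 20 g. The point is the disc's centre, 7 mm above its underside. The caps and the jar start in four different lanes along the stand's y, about 60 mm apart (x about -90, -30, 30, 90 mm in the stand's frame), in any order.
- cap2_mid (a point): Loose black flip cap lying flat on the deck: a disc 32 mm in diameter and 14 mm high with a thumb tab 11 mm wide that sticks out 5 mm along its own +x at the top; about 20 g. The point is the disc's centre, 7 mm above its underside. The caps and the jar start in four different lanes along the stand's y, about 60 mm apart (x about -90, -30, 30, 90 mm in the stand's frame), in any order.
- cap3_mid (a point): Loose black flip cap lying flat on the deck: a disc 32 mm in diameter and 14 mm high with a thumb tab 11 mm wide that sticks out 5 mm along its own +x at the top; about 20 g. The point is the disc's centre, 7 mm above its underside. The caps and the jar start in four different lanes along the stand's y, about 60 mm apart (x about -90, -30, 30, 90 mm in the stand's frame), in any order.
- cap1: The same loose flip cap as cap1_mid, origin at the centre of its underside.
- cap2: The same loose flip cap as cap2_mid, origin at the centre of its underside.
- cap3: The same loose flip cap as cap3_mid, origin at the centre of its underside.
- jar: Small loose amber sample jar with a white lid, 30 mm in diameter, 45 mm high, about 80 g, standing on the deck in the lane without a cap. Origin at the centre of its underside. Not to be moved.
- bottle: Loose green bottle with black cap and paper label, 64 mm in diameter, 170 mm high, standing on the table beside the work; origin at the centre of its underside. Leave alone.
- bowl: Loose dark wooden bowl, 124 mm in diameter, 55 mm high, on the table beside the work; origin at the centre of its underside. Leave alone.

How it is judged:
At the end, for the whole second after the job is handed in: All three caps lie at rest inside the plain bin (each cap's centre within its walls and below its rim), and the jar stands upright on the deck within 20 mm of where it was (x of cap1_mid in the frame of bin between -0.133 and 0.133 m and y of cap1_mid in the frame of bin between -0.048 and 0.048 m and z of each of cap1_mid, cap2_mid, cap3_mid in the frame of bin below 0.032 m and linear speed of each of cap1, cap2, cap3, jar below 0.02 m/s and x of cap2_mid in the frame of bin between -0.133 and 0.133 m and y of cap2_mid in the frame of bin between -0.048 and 0.048 m and x of cap3_mid in the frame of bin between -0.133 and 0.133 m and y of cap3_mid in the frame of bin between -0.048 and 0.048 m and distance of jar from where it was at the start of the episode below 0.02 m and angle between jar's own z axis and vertical below 0.2 rad); the robot touches nothing.
It fails at once if a cap is lifted (its centre more than 20 mm higher than when it lies on the deck) (height (world z) of any of cap1_mid, cap2_mid, cap3_mid above 0.072 m).
It fails at once if a cap is pinched or pressed hard (more than 15 N from the fingers) (contact force between the fingers and cap1 above 15 N or contact force between the fingers and cap2 above 15 N or contact force between the fingers and cap3 above 15 N).
It fails at once if a cap goes into the divided tray ((x of cap1_mid in the frame of divided_tray between -0.135 and 0.135 m and y of cap1_mid in the frame of divided_tray between -0.05 and 0.05 m and z of cap1_mid in the frame of divided_tray below 0.04 m) or (x of cap2_mid in the frame of divided_tray between -0.135 and 0.135 m and y of cap2_mid in the frame of divided_tray between -0.05 and 0.05 m and z of cap2_mid in the frame of divided_tray below 0.04 m) or (x of cap3_mid in the frame of divided_tray between -0.135 and 0.135 m and y of cap3_mid in the frame of divided_tray between -0.05 and 0.05 m and z of cap3_mid in the frame of divided_tray below 0.04 m)).
It fails at once if the jar is moved more than 20 mm or tipped (distance of jar from where it was at the start of the episode above 0.02 m or angle between jar's own z axis and vertical above 0.35 rad).
It fails at once if the bottle or the bowl is moved more than 20 mm (distance of any of bottle, bowl from where it was at the start of the episode above 0.02 m).
It also fails if it takes over 58 s, if anything falls off the work surface, if the arm or the gripper's body presses on something with over 40 N, if the wrist force passes 120 N, or if a joint passes its speed limit or range.

## Working session

There is one attempt and no reset: what is moved stays moved. The work goes in short steps, Python scripts to look and compute and a tool call to move; the robot and the scene stay as the last step left them, time stands still between calls to the robot, and variables do not carry over. Pictures are saved under pics/ and viewed, and the job is handed in when it is done.

Besides the shell and the picture viewer there is one more tool, called after "Emit:" as name(argument=value, ...), one argument or row to a line, values as JSON. step_arm: Moves the arm, as the interface text tells. Its arguments: {"type":"object","properties":{"motion":{"type":"array","items":{"type":"array","items":{"type":"array","items":{"type":"number"}}}},"force":{"type":"number"}},"required":["motion"]}

```bash
mkdir -p pics
python3 - <<'E'
from plant import sensors,camera,camera_info,look_for,r
import cv2,numpy as np
o=sensors.get_obs();print({k:np.round(o[k],3) for k in o})
print(r.tips_ahead)
for n in("top","side","wrist"):
    im=camera(n);cv2.imwrite(f"pics/{n}0.png",im)
    i=camera_info(n);print(n,i)
    R=np.array(i["rotation"]);e=np.array(i["eye"])
    if R.shape!=(3,3):
        from scipy.spatial.transform import Rotation as Ro
        R=Ro.from_quat(np.roll(R,-1)).as_matrix()
    for t in("stand","bin","divided_tray","cap1_mid","jar","bottle","bowl"):
        for d in look_for(n,t)[:4]:
            print(n,t,round(d["score"],2),np.round(R@np.array(d["xyz"])+e,3))
E
```

```text
{'t': np.float64(0.0), 'joint_pos': array([-1.338,  0.616, -0.013,  1.425,  0.008,  1.103, -0.04 ]), 'dq': array([ 0.001,  0.   , -0.   ,  0.   ,  0.001, -0.   ,  0.   ]), 'joint_efforts': array([ 1.0000e-03, -4.5893e+01,  2.0900e-01, -1.6575e+01, -6.1000e-02,
        2.0000e-02,  0.0000e+00]), 'tcp_pos': array([0.167, 0.628, 0.404]), 'tool_rot': array([-0.7  ,  0.702, -0.092,  0.091]), 'force': array([ 0.519, -0.544,  0.502]), 'moment': array([-0.027,  0.037,  0.026]), 'width': np.float64(0.093)}
0.1861
top {'fx': 500.94742503689946, 'fy': 500.94742503689946, 'cx': 320.4473481902956, 'cy': 201.78578129712432, 'eye': array([3.32192415e-01, 3.29010340e-04, 1.52378794e+00]), 'rotation': array([ 0.71048701,  0.05082136, -0.05090122, -0.70002461])}
top stand 0.96 [ 0.584 -0.066  0.046]
top stand 0.58 [ 0.663 -0.108  0.06 ]
top bin 0.81 [ 0.535 -0.249  0.007]
top divided_tray 0.71 [0.63  0.104 0.002]
top bottle 0.9 [0.455 0.459 0.112]
top bowl 0.41 [ 0.659 -0.111  0.06 ]
side {'fx': 418.4222219312071, 'fy': 418.4222219312071, 'cx': 315.0272641823541, 'cy': 195.88835633393066, 'eye': array([-0.100345  , -0.74941586,  0.69673063]), 'rotation': array([ 0.82313362,  0.45121178, -0.17087243, -0.29943543])}
side stand 0.9 [ 0.559 -0.097  0.046]
side bin 0.84 [ 0.531 -0.24   0.01 ]
side divided_tray 0.79 [0.622 0.126 0.026]
side cap1_mid 0.59 [ 0.662 -0.11   0.06 ]
side jar 0.62 [ 0.533 -0.117  0.076]
side bottle 0.57 [0.451 0.449 0.083]
side bowl 0.89 [ 0.64  -0.476  0.035]
wrist {'fx': 339.4486786665425, 'fy': 339.4486786665425, 'cx': 321.62476428188245, 'cy': 197.53891978178, 'eye': array([0.09010734, 0.6479376 , 0.38464452]), 'rotation': array([ 0.78459189, -0.11600813, -0.08828935,  0.6026298 ])}
wrist bin 0.28 [0.431 0.484 0.023]
wrist bottle 0.93 [0.431 0.483 0.024]
```

View pics/top0.png

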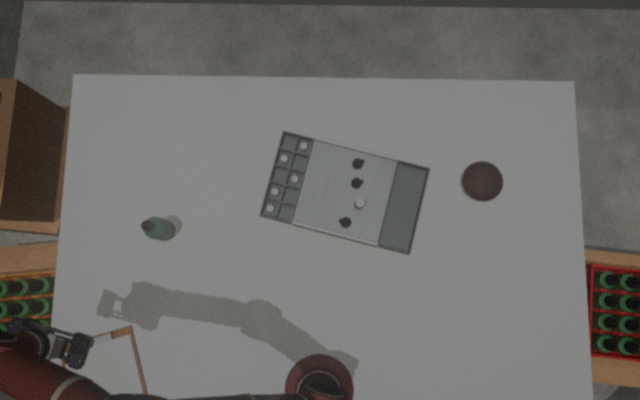

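View pics/side0.png

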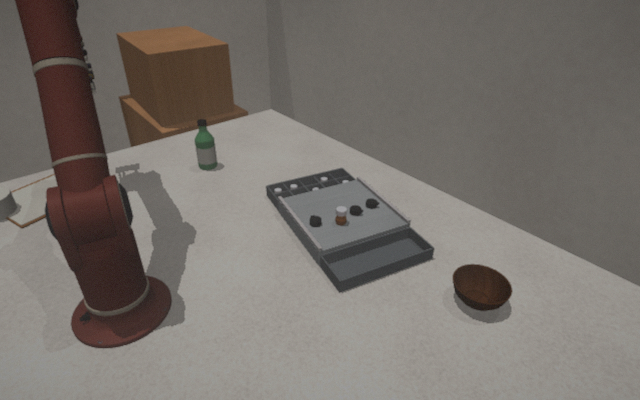

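The top view shows the bin at the right (-y) end. The caps are near (358,163), (356,183) and (345,222), and the jar's lid is near (361,203).

```bash
cat > h.py <<'E'
import cv2,numpy as np
from plant import sensors,camera,camera_info,look_for,r
from scipy.spatial.transform import Rotation as Ro
def cam(n):
    i=camera_info(n);return i,Ro.from_quat(np.roll(i["rotation"],-1)).as_matrix(),np.array(i["eye"])
def back(n,u,v,z):
    i,R,e=cam(n);d=R@np.array([(u-i["cx"])/i["fx"],-(v-i["cy"])/i["fy"],-1]);return e+d*(z-e[2])/d[2]
def proj(n,p):
    i,R,e=cam(n);q=R.T@(np.array(p)-e);return np.array([i["cx"]-i["fx"]*q[0]/q[2],i["cy"]+i["fy"]*q[1]/q[2]])
E
python3 - <<'E'
from h import *
im=cv2.imread("pics/top0.png")
cv2.imwrite("pics/topz.png",cv2.resize(im[120:265,250:440],None,fx=4,fy=4,interpolation=cv2.INTER_CUBIC))
g=im.max(2)
m=np.zeros_like(g);m[140:245,312:392]=(g[140:245,312:392]<60)
n,l,s,c=cv2.connectedComponentsWithStats(m)
for k in range(1,n):
    if s[k,4]>20:print(s[k],c[k],back("top",*c[k],0.055).round(4))
print("jar",back("top",360.5,203,0.09).round(3))
E
```

```text
[353 160  10   8  61] [357.36065574 163.42622951] [ 0.6629 -0.1071  0.055 ]
[352 179  10   9  63] [356.12698413 182.71428571] [ 0.6041 -0.1037  0.055 ]
[340 218  10   9  61] [345.04918033 221.93442623] [ 0.4863 -0.0716  0.055 ]
jar [ 0.538 -0.114  0.09 ]
```

View pics/topz.png

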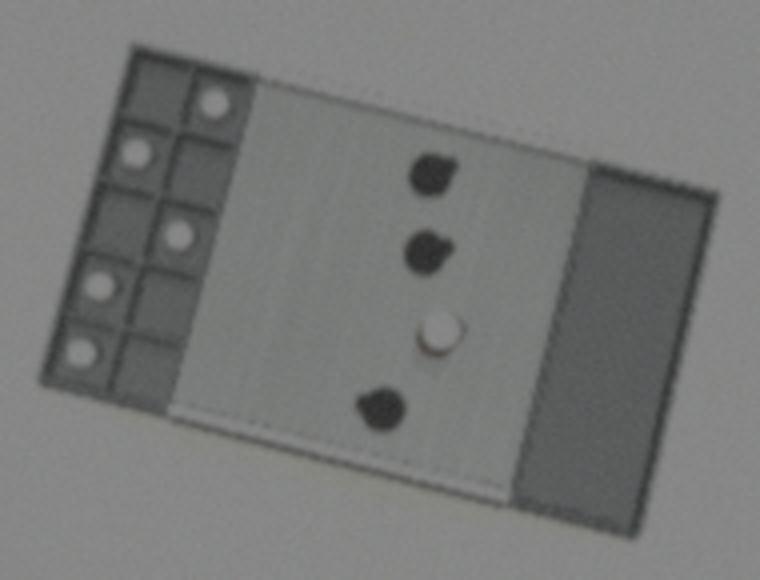

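The zoom shows the stand's ends clearly. The bin side of the deck runs from (588,165) to (512,500), and the disc centres are at (432,175), (427,253) and (383,410).

Run:
```python
from h import *
def P(u,v,z): return back("top",250+(u+.5)/4-.5,120+(v+.5)/4-.5,z)
a=[P(258,78,.045),P(588,165,.045),P(512,500,.045),P(172,410,.045)]
b=[P(135,45,.036),P(718,190,.036),P(635,537,.036),P(42,383,.036)]
for q in(a,b):
    q=np.array(q)[:,:2];c=q.mean(0);d=(q[1]+q[2]-q[0]-q[3]);w=q[0]+q[1]-q[2]-q[3]
    print("centre",c.round(4),"push dir ang",np.degrees(np.arctan2(d[1],d[0])).round(2),"len",np.linalg.norm(d)/2,"xdir",np.degrees(np.arctan2(w[1],w[0])).round(2),np.linalg.norm(w)/2)
caps=[P(432,175,.055),P(427,253,.055),P(383,410,.055),P(440,331,.09)]
c=(np.array(a)[:,:2].mean(0)+np.array(b)[:,:2].mean(0))/2
d=np.array(b)[:,:2];d=d[1]+d[2]-d[0]-d[3]
A=np.arctan2(d[1],d[0]);print(np.degrees(A))
Y=-np.array([np.cos(A),np.sin(A)]);X=np.array([Y[1],-Y[0]])
print("X",X,"Y",Y,c)
for p in caps:print(p.round(4),"stand frame",(X@(p[:2]-c)).round(4),(Y@(p[:2]-c)).round(4))
o=sensors.get_obs();M=Ro.from_quat(np.roll(o["tool_rot"],-1)).as_matrix();print(M.round(4),o["tcp_pos"])
```

```text
centre [ 0.5799 -0.072 ] push dir ang -104.16 len 0.258919608522332 xdir -13.02 0.26042102152692986
centre [ 0.5813 -0.0717] push dir ang -103.61 len 0.4561479178691103 xdir -13.77 0.2699443988572356
-103.6124266676608
X [ 0.97190998 -0.23535291] Y [0.23535291 0.97190998] [ 0.58055486 -0.0718167 ]
[ 0.6631 -0.1079  0.055 ] stand frame 0.0887 -0.0157
[ 0.6037 -0.1044  0.055 ] stand frame 0.0301 -0.0263
[ 0.4857 -0.0726  0.055 ] stand frame -0.092 -0.0231
[ 0.54   -0.1116  0.09  ] stand frame -0.03 -0.0482
[[ 0.9665 -0.      0.2568]
 [-0.2568  0.      0.9665]
 [-0.     -1.     -0.    ]] [0.16693911 0.62817175 0.40476763]
```

Emit:
step_arm(
  motion=[
    [[20,0,-16,0,3,0,0.6],[45,0,-36,0,6,0,0.6],[75,0,-60,0,10,0,0.6],[105,0,-84,0,14,0,0.6],[135,0,-108,0,18,0,0.6],[165,0,-132,0,22,0,0.6],[195,0,-156,0,26,0,0.6],[225,0,-180,0,30,0,0.6],[255,0,-204,0,34,0,0.6],[285,0,-228,0,38,0,0.6],[312,0,-249,0,42,0,0.6],[334,0,-264,0,45,0,0.6]],
  ],
  force=5,
)

```text
t: 2.2
tcp_pos: [0.4235, 0.2841, 0.4052]
tool_rot: [-0.612, 0.612, -0.354, 0.355]
force: [-0.2, 0.1, -0.3]
width: 0.0201
```

```bash
cat >> h.py <<'E'
C=np.array([.58055,-.07182]);X=np.array([.97191,-.23535]);Y=np.array([.23535,.97191])
def go(sx,sy,tipz):
    o=sensors.get_obs();M=Ro.from_quat(np.roll(o["tool_rot"],-1)).as_matrix()
    p=np.r_[C+sx*X+sy*Y,tipz+r.tips_ahead]
    T=np.c_[np.r_[-Y,0],[0,0,-1],np.r_[X,0]]
    print("t",o["t"],"shift",(1000*M.T@(p-o["tcp_pos"])).round(1),"rot",Ro.from_matrix(M.T@T).as_rotvec(degrees=True).round(2),"w",o["width"],"F",o["force"].round(2))
E
python3 -c "
from h import *
go(.0887,.04,.144)"
```

```text
t 2.2 shift [418.7  75.6  51.7] rot [-0.06 43.35  0.05] w 0.020124424403130697 F [-0.24  0.11 -0.28]
```

Emit:
step_arm(
  motion=[
    [[25,4,3,0,3,0,0.6],[60,10,7,0,6,0,0.6],[98,17,12,0,10,0,0.6],[137,24,17,0,14,0,0.6],[176,31,22,0,18,0,0.6],[215,38,27,0,22,0,0.6],[254,45,31,0,26,0,0.6],[293,52,36,0,30,0,0.6],[332,59,41,0,34,0,0.6],[371,66,45,0,38,0,0.6],[400,73,49,0,41,0,0.6],[418,75,51,0,43.5,0,0.6]],
  ],
)

```text
t: 3.2
tcp_pos: [0.6768, -0.0529, 0.3284]
tool_rot: [-0.436, 0.437, -0.556, 0.557]
force: [-0.2, -0.2, -0.9]
width: 0.0185
```

```bash
python3 -c "
from h import *
go(.0887,.04,.144)
for n in('wrist','top'):
    im=camera(n);cv2.imwrite(f'pics/{n}1.png',im)
    for t in('cap1_mid','jar'):
        i,R,e=cam(n)
        for d in look_for(n,t)[:4]:
            p=R@np.array(d['xyz'])+e;print(n,t,round(d['score'],2),p.round(3),'stand',(X@(p[:2]-C)).round(3),(Y@(p[:2]-C)).round(3))
go(.0887,.04,.050)
"
```

```text
t 3.2 shift [ 1.  -1.7 -0.4] rot [ 0.01 -0.14  0.17] w 0.018513643762564064 F [-0.16 -0.22 -0.91]
wrist cap1_mid 0.83 [ 0.671 -0.105  0.06 ] stand 0.096 -0.011
top cap1_mid 0.67 [ 0.662 -0.108  0.062] stand 0.087 -0.016
top cap1_mid 0.6 [ 0.649  0.112 -0.001] stand 0.023 0.195
top jar 0.52 [ 0.536 -0.106  0.094] stand -0.036 -0.043
t 3.5 shift [ 7.  93.9  2.4] rot [ 0.04  0.41 -0.11] w 0.018535472286014588 F [-0.59 -0.57  0.37]
```

View pics/wrist1.png

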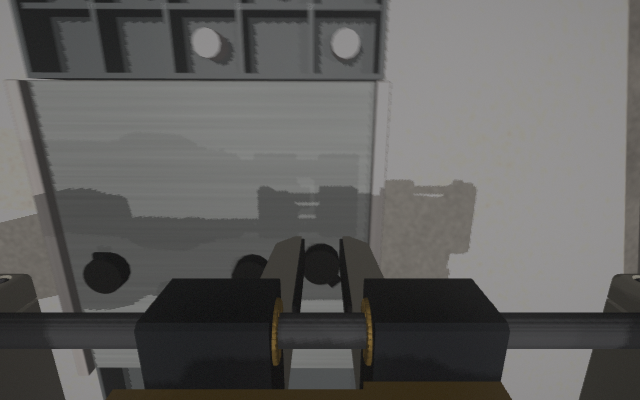

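The wrist view shows the first cap at (321,263), centred between the fingers and ahead of them. The lane behind it is clear, so I'll descend.

Emit:
step_arm(
  motion=[
    [[0,15,0,0,0,0,0.6],[0,35,1,0,0,0,0.6],[0,55,1,0,0,0,0.6],[0,72,1,0,0,0,0.6],[0,84,1,0,0.4,0,0.6],[0,90,1,0,0.4,0,0.6],[0,93,1,0,0.4,0,0.6],[0,94,1,0,0.4,0,0.6],[0,94,1,0,0.4,0,0.6],[0,94,1,0,0.4,0,0.6]],
  ],
)

```text
t: 4.33
tcp_pos: [0.6771, -0.049, 0.2369]
tool_rot: [-0.437, 0.436, -0.556, 0.557]
force: [-0.7, -1.5, -0.6]
width: 0.0184
```

```bash
python3 -c "
from h import *
go(.0887,-.155,.050)
for n in('wrist','side'):
    im=camera(n);cv2.imwrite(f'pics/{n}2.png',im)
s=cv2.imread('pics/side2.png')[150:300,250:450];cv2.imwrite('pics/side2z.png',cv2.resize(s,None,fx=4,fy=4))
"
```

```text
t 4.3333 shift [199.9   0.7   0.7] rot [-0.11 -0.16 -0.01] w 0.018447876694824086 F [-0.66 -1.48 -0.56]
```

View pics/wrist2.png

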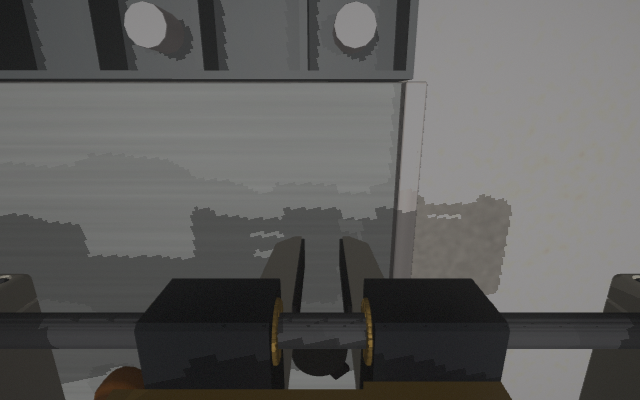

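View pics/side2z.png

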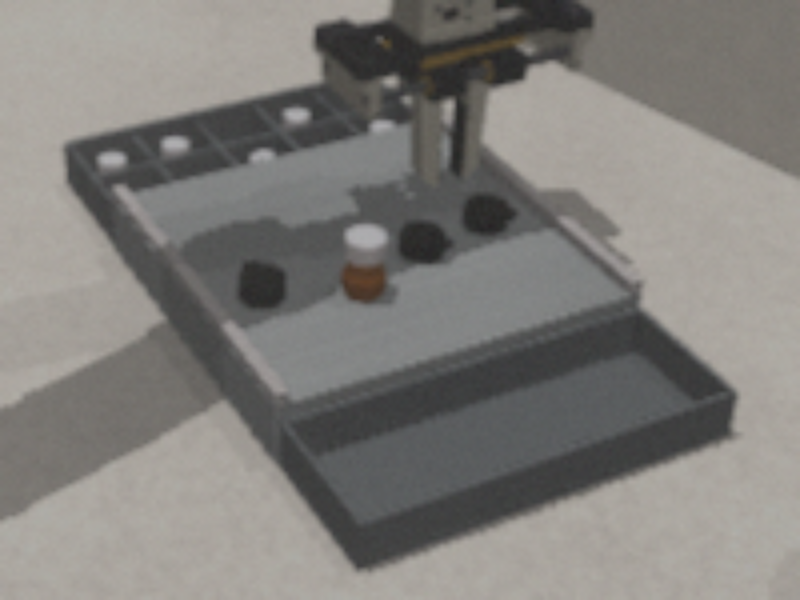

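The fingers stand behind the first cap with their tips just over the deck. Now I'll push it slowly.

Emit:
step_arm(
  motion=[
    [[5,0,0,0,0,0,0.6],[13,0,0,0,0,0,0.6],[20,0,0,0,0,0,0.6],[27,0,0,0,0,0,0.6],[34,0,0,0,0,0,0.6],[42,0,0,0,0,0,0.6],[51,0,0,0,0,0,0.6],[60,0,0,0,0,0,0.6],[69,0,0,0,0,0,0.6],[77,0,0,0,0,0,0.6],[83,0,0,0,0,0,0.6],[86,0,0,0,0,0,0.6]],
  ],
)

```text
t: 5.43
tcp_pos: [0.6558, -0.1342, 0.2358]
tool_rot: [-0.436, 0.436, -0.557, 0.557]
force: [0.9, -0.2, -0.6]
width: 0.019
```

```bash
python3 -c "
from h import *
go(.0887,-.155,.050)
for n in('wrist','side'):
    im=camera(n);cv2.imwrite(f'pics/{n}3.png',im)
s=cv2.imread('pics/side3.png')[150:300,250:450];cv2.imwrite('pics/side3z.png',cv2.resize(s,None,fx=4,fy=4))
"
```

```text
t 5.4333 shift [112.1  -0.2   1.4] rot [ 0.   -0.27  0.06] w 0.0189540124705491 F [ 0.92 -0.22 -0.61]
```

View pics/side3z.png

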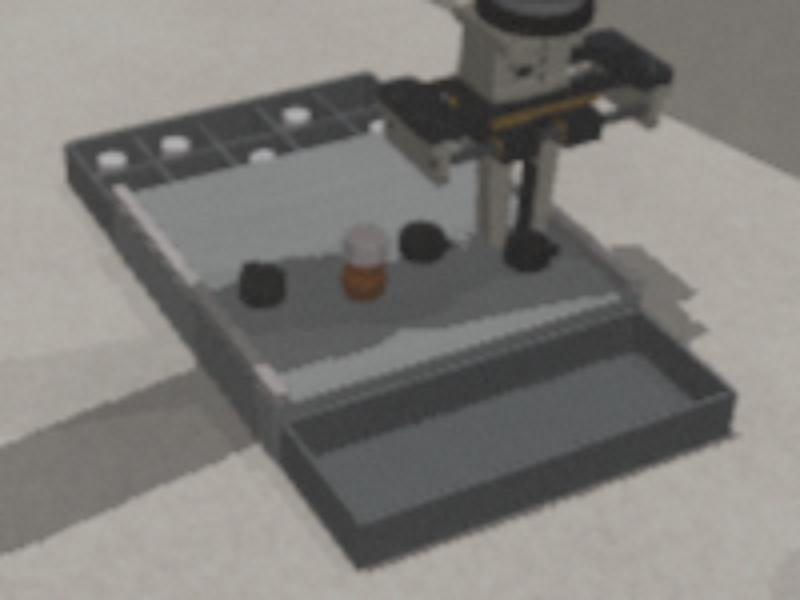

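The cap (530,250) is cradled in front of the fingers and moving straight, so I'll continue.

Emit:
step_arm(
  motion=[
    [[7,0,0,0,0,0,0.6],[16,0,0,0,0,0,0.6],[25,0,0,0,0,0,0.6],[34,0,0,0,0,0,0.6],[43,0,0,0,0,0,0.6],[53,0,0,0,0,0,0.6],[63,0,0,0,0,0,0.6],[73,0,0,0,0,0,0.6],[83,0,0,0,0,0,0.6],[93,0,0,0,0,0,0.6],[103,0,0,0,0,0,0.6],[110,0,0,0,0,0,0.6]],
  ],
)

```text
t: 6.53
tcp_pos: [0.6295, -0.2412, 0.2358]
tool_rot: [-0.436, 0.436, -0.556, 0.557]
force: [-0.6, 0.4, 0.1]
width: 0.0184
```

```bash
python3 -c "
from h import *
go(.0887,-.155,.050)
for n in('top','side'):
    im=camera(n);cv2.imwrite(f'pics/{n}4.png',im)
s=cv2.imread('pics/side4.png')[150:300,250:450];cv2.imwrite('pics/side4z.png',cv2.resize(s,None,fx=4,fy=4))
"
```

```text
t 6.5333 shift [ 1.9 -0.3  1.3] rot [ 0.   -0.24  0.06] w 0.018446888532694782 F [-0.56  0.43  0.14]
```

View pics/side4z.png

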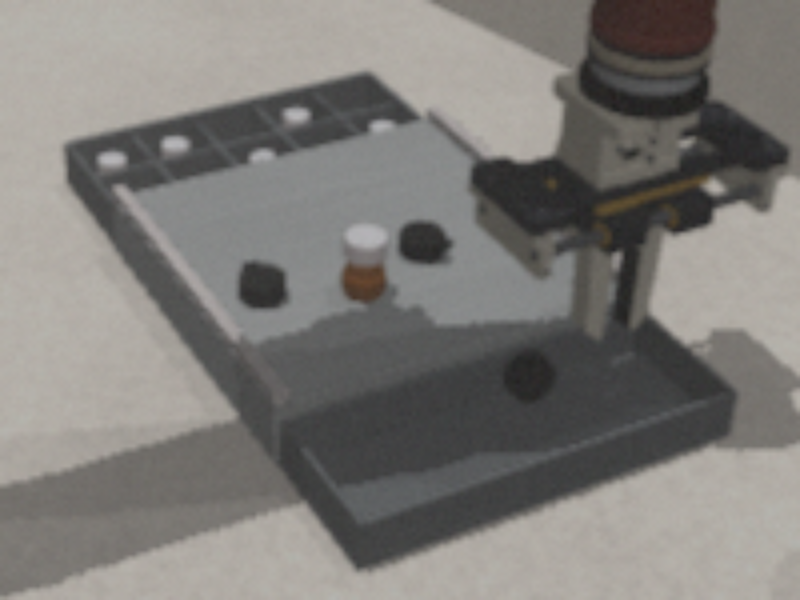

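The first cap is in the bin at (528,376). Next I'll go up, back and across to lane 2.

Emit:
step_arm(
  motion=[
    [[0,-15,0,0,0,0,0.6],[0,-40,0,0,0,0,0.6],[-5,-65,0,0,0,0,0.6],[-25,-85,-5,0,0,0,0.6],[-55,-94,-15,0,0,0,0.6],[-85,-94,-25,0,0,0,0.6],[-115,-94,-37,0,0,0,0.6],[-145,-94,-48,0,0,0,0.6],[-170,-94,-55,0,0,0,0.6],[-182,-94,-57,0,0,0,0.6],[-182,-94,-57,0,0,0,0.6],[-182,-94,-57,0,0,0,0.6]],
  ],
)

```text
t: 7.63
tcp_pos: [0.6183, -0.0492, 0.3298]
tool_rot: [-0.436, 0.437, -0.556, 0.557]
force: [0.3, -0.4, 0.9]
width: 0.0185
```

```bash
python3 -c "
from h import *
for n in('wrist','top'):
    im=camera(n);cv2.imwrite(f'pics/{n}5.png',im)
go(.0301,.03,.050)
"
```

```text
t 7.7333 shift [-1.8 93.8 -1.7] rot [-0.05 -0.37  0.14] w 0.018917398751237616 F [ 0.19 -0.77 -0.16]
```

View pics/wrist5.png

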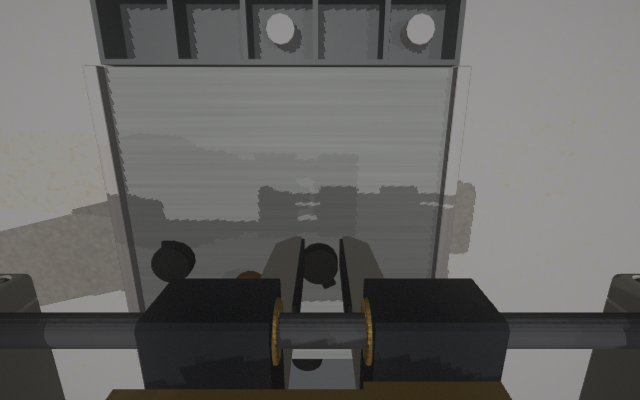

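The second cap is at (319,263), nearly centred.

Emit:
step_arm(
  motion=[
    [[-4,15,-1,0,0,0,0.6],[-6,35,-2,0,0,0,0.6],[-6,55,-2,0,0,0,0.6],[-6,72,-2,0,0,0,0.6],[-6,84,-2,0,0,0,0.6],[-6,90,-2,0,0,0,0.6],[-6,93,-2,0,0,0,0.6],[-6,94,-2,0,0,0,0.6],[-6,94,-2,0,0,0,0.6],[-6,94,-2,0,0,0,0.6]],
  ],
)

```text
t: 8.57
tcp_pos: [0.6179, -0.043, 0.2367]
tool_rot: [-0.437, 0.436, -0.556, 0.557]
force: [-0.3, -0.8, 0.0]
width: 0.0189
```

```bash
python3 -c "
from h import *
go(.0301,-.155,.050)
"
```

```text
t 8.5667 shift [191.8   0.6   1.2] rot [-0.1  -0.18 -0.01] w 0.018926063536952507 F [-0.33 -0.76  0.01]
```

Emit:
step_arm(
  motion=[
    [[5,0,0,0,0,0,0.6],[13,0,0,0,0,0,0.6],[20,0,0,0,0,0,0.6],[27,0,0,0,0,0,0.6],[34,0,0,0,0,0,0.6],[42,0,0,0,0,0,0.6],[51,0,0,0,0,0,0.6],[60,0,0,0,0,0,0.6],[69,0,0,0,0,0,0.6],[77,0,0,0,0,0,0.6],[83,0,0,0,0,0,0.6],[86,0,0,0,0,0,0.6]],
  ],
)

```text
t: 9.57
tcp_pos: [0.5967, -0.1278, 0.2358]
tool_rot: [-0.436, 0.436, -0.557, 0.557]
force: [0.1, 0.1, 0.0]
width: 0.0189
```

```bash
python3 -c "
from h import *
go(.0301,-.155,.050)
for n in('side',):
    im=camera(n);cv2.imwrite(f'pics/{n}6.png',im)
s=cv2.imread('pics/side6.png')[150:300,250:450];cv2.imwrite('pics/side6z.png',cv2.resize(s,None,fx=4,fy=4))
"
```

```text
t 9.5667 shift [104.4  -0.2   1.8] rot [-0.   -0.27  0.05] w 0.0188542263011543 F [0.07 0.13 0.  ]
```

View pics/side6z.png

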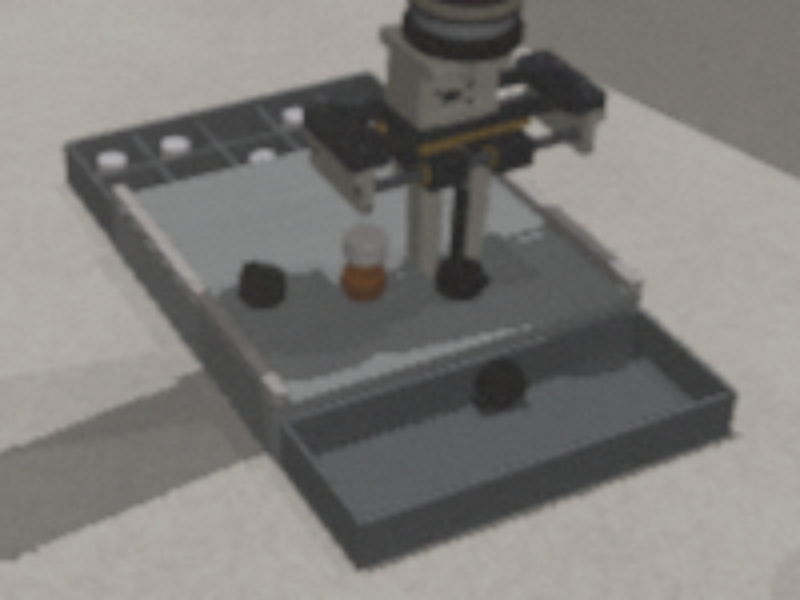

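```bash
python3 -c "
from h import *
a=camera('top');b=camera('side')
cv2.imwrite('pics/t7.png',np.vstack([cv2.resize(a[150:265,300:440],(700,575))[:290],cv2.resize(b[220:275,310:440],(700,296),interpolation=cv2.INTER_CUBIC)]))
cv2.imwrite('pics/t7a.png',cv2.resize(a[150:260,330:440],(660,660)[:2])[:590])
for p in [(.09,-.15),(.03,-.15),(.03,-.18),(.0,-.15)]: print(p,proj('side',np.r_[C+p[0]*X+p[1]*Y,.01]),proj('top',np.r_[C+p[0]*X+p[1]*Y,.01]))
"
```

```text
(0.09, -0.15) [399.1181358  241.95336476] [399.03178788 176.86696814]
(0.03, -0.15) [380.07156207 248.35879535] [394.56407359 195.52368737]
(0.03, -0.18) [386.82703656 255.22668839] [404.11580849 197.94537114]
(0.0, -0.15) [370.23781441 251.66591971] [392.31190338 204.92852046]
```

View pics/t7.png

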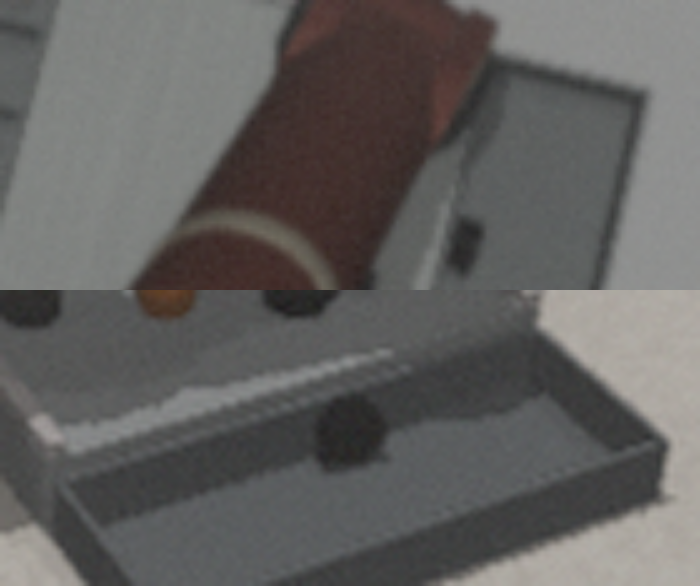

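View pics/t7a.png

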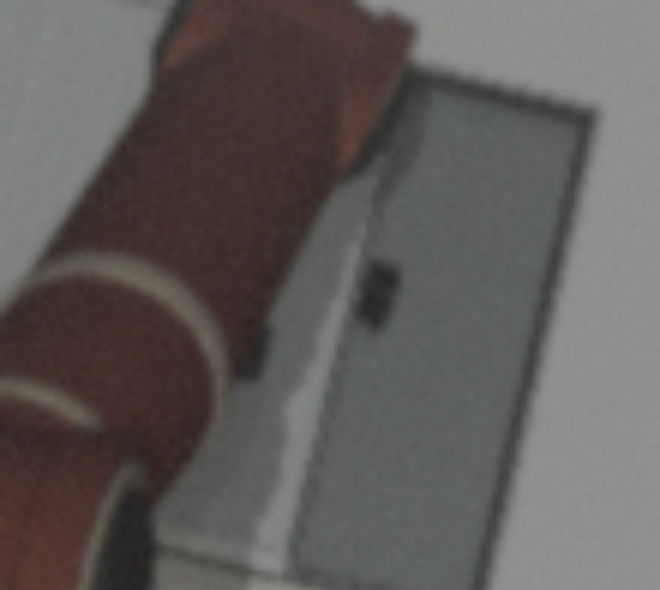

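Cap 1 has rolled on its edge to about stand (0.02, -0.15), right below lane 2's exit. I'll steer cap 2 diagonally towards the emptied lane, away from the jar, so it doesn't land on cap 1.

Emit:
step_arm(
  motion=[
    [[5,0,1,0,-2,0,0.6],[13,0,4,0,-5,0,0.6],[21,0,8,0,-8,0,0.6],[29,0,12,0,-11,0,0.6],[37,0,17,0,-13,0,0.6],[46,0,22,0,-13,0,0.6],[55,0,27,0,-13,0,0.6],[65,0,31,0,-13,0,0.6],[75,0,35,0,-13,0,0.6],[85,0,38,0,-13,0,0.6],[95,0,40,0,-13,0,0.6],[102,0,41,0,-13,0,0.6]],
  ],
)

```text
t: 10.72
tcp_pos: [0.6122, -0.237, 0.2358]
tool_rot: [-0.496, 0.497, -0.504, 0.504]
force: [0.4, -0.4, 0.2]
width: 0.0186
```

```bash
python3 -c "
from h import *
go(.0301,-.155,.050)
for n in('side',):
    im=camera(n);cv2.imwrite(f'pics/{n}8.png',im)
s=cv2.imread('pics/side8.png')[150:300,250:450];cv2.imwrite('pics/side8z.png',cv2.resize(s,None,fx=4,fy=4))
"
```

```text
t 10.7167 shift [ -6.8  -0.3 -39. ] rot [ 0.   12.74  0.07] w 0.0185702728027721 F [ 0.42 -0.42  0.18]
```

View pics/side8z.png

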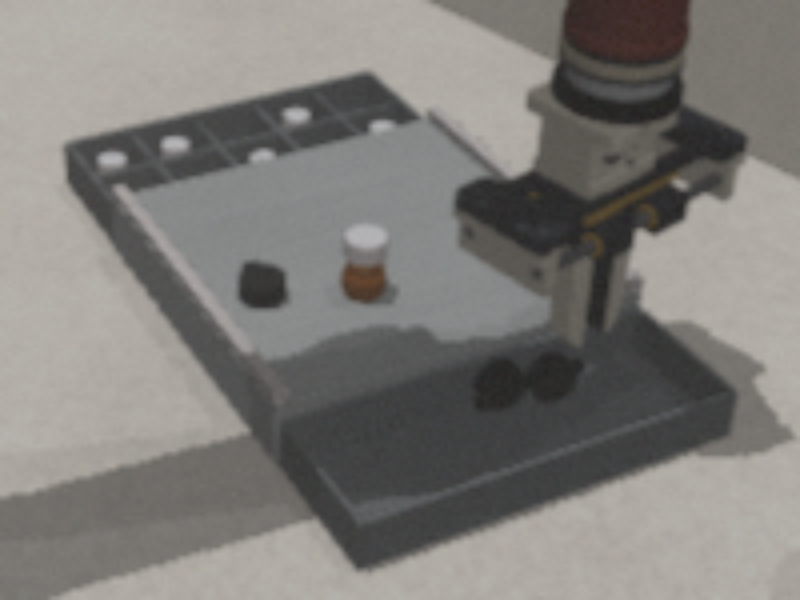

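Both caps are in the bin at (500,385) and (552,378). Next is the third cap.

```bash
python3 -c "
from h import *
go(-.092,.038,.144)"
```

```text
t 10.7667 shift [-223.1  -94.8 -115.5] rot [ 0.   12.63  0.16] w 0.018532242043931096 F [ 0.11 -0.99  0.99]
```

Emit:
step_arm(
  motion=[
    [[0,-15,0,0,0,0,0.6],[0,-40,0,0,0,0,0.6],[-5,-65,-2,0,2,0,0.6],[-25,-85,-12,0,4,0,0.6],[-55,-95,-28,0,6,0,0.6],[-85,-95,-44,0,8,0,0.6],[-115,-95,-60,0,10,0,0.6],[-145,-95,-76,0,12,0,0.6],[-175,-95,-91,0,12.6,0,0.6],[-200,-95,-104,0,12.6,0,0.6],[-216,-95,-112,0,12.6,0,0.6],[-223,-95,-115.5,0,12.6,0,0.6]],
  ],
)

```text
t: 11.77
tcp_pos: [0.4988, -0.0072, 0.3307]
tool_rot: [0.44, -0.44, 0.555, -0.553]
force: [-0.2, 0.2, -0.1]
width: 0.0186
```

Emit:
step_arm(
  motion=[
    [[0,0,0,0,0,0,0.6],[0,0,0,0,0,0,0.6]],
  ],
)

```text
t: 11.93
tcp_pos: [0.5005, -0.0111, 0.331]
tool_rot: [-0.438, 0.438, -0.554, 0.555]
force: [-0.3, -0.4, 0.3]
width: 0.0186
```

```bash
python3 -c "
from h import *
for n in('wrist','top'):
    im=camera(n);cv2.imwrite(f'pics/{n}9.png',im)
go(-.092,.038,.050)
"
```

```text
t 12.0333 shift [ 1.1 94.9 -0.5] rot [-0.08  0.09  0.06] w 0.01884723282081807 F [-0.07 -1.03 -0.04]
```

View pics/wrist9.png

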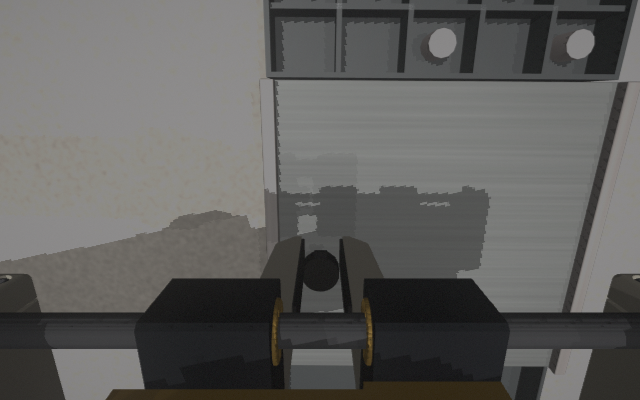

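The third cap is at (321,270), centred, so I'll descend.

Emit:
step_arm(
  motion=[
    [[0,15,1,0,0,0,0.6],[0,35,1,0,0,0,0.6],[0,55,1,0,0,0,0.6],[0,72,1,0,0,0,0.6],[0,84,1,0,0,0,0.6],[0,90,1,0,0,0,0.6],[0,93,1,0,0,0,0.6],[0,94,1,0,0,0,0.6],[0,94,1,0,0,0,0.6],[0,94,1,0,0,0,0.6]],
  ],
)

```text
t: 12.87
tcp_pos: [0.5015, -0.011, 0.2374]
tool_rot: [-0.439, 0.438, -0.555, 0.555]
force: [-0.6, 0.6, -1.4]
width: 0.0188
```

```bash
python3 -c "
from h import *
go(-.092,-.155,.050)
"
```

```text
t 12.8667 shift [195.5   1.3  -1.6] rot [-0.09  0.21 -0.01] w 0.018758093653946793 F [-0.62  0.56 -1.41]
```

Emit:
step_arm(
  motion=[
    [[5,0,0,0,0,0,0.6],[13,0,0,0,0,0,0.6],[20,0,0,0,0,0,0.6],[27,0,0,0,0,0,0.6],[34,0,0,0,0,0,0.6],[42,0,0,0,0,0,0.6],[51,0,0,0,0,0,0.6],[60,0,0,0,0,0,0.6],[69,0,0,0,0,0,0.6],[77,0,0,0,0,0,0.6],[83,0,0,0,0,0,0.6],[86,0,0,0,0,0,0.6]],
  ],
)

```text
t: 13.87
tcp_pos: [0.4809, -0.0957, 0.2368]
tool_rot: [-0.438, 0.438, -0.555, 0.555]
force: [0.0, 1.0, 0.7]
width: 0.0189
```

```bash
python3 -c "
from h import *
go(-.092,-.155,.050)
for n in('side',):
    im=camera(n);cv2.imwrite(f'pics/{n}10.png',im)
s=cv2.imread('pics/side10.png')[150:300,250:450];cv2.imwrite('pics/side10z.png',cv2.resize(s,None,fx=4,fy=4))
"
```

```text
t 13.8667 shift [108.4   0.7  -1. ] rot [0.   0.14 0.03] w 0.01890835466421014 F [0.02 1.   0.7 ]
```

View pics/side10z.png

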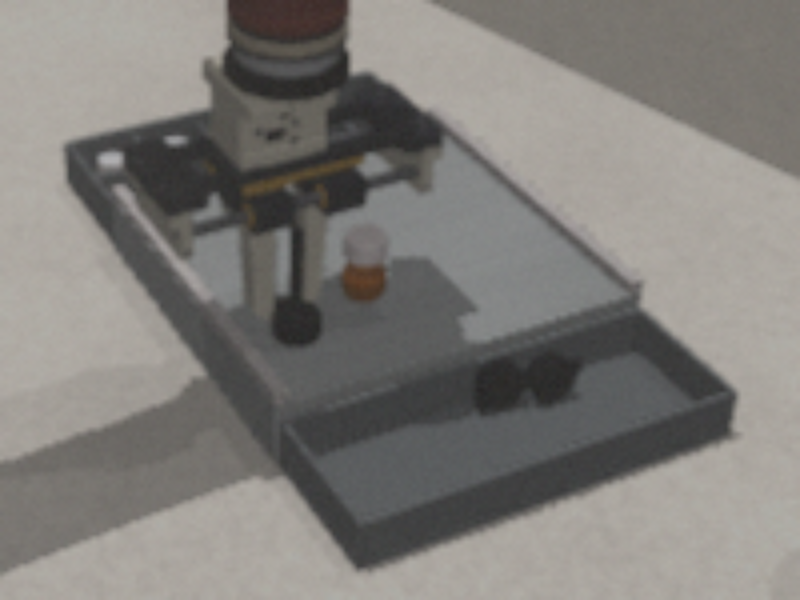

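The third cap (297,322) is cradled and the jar hasn't been touched. I'll continue.

Emit:
step_arm(
  motion=[
    [[7,0,0,0,0,0,0.6],[16,0,0,0,0,0,0.6],[25,0,0,0,0,0,0.6],[34,0,0,0,0,0,0.6],[43,0,0,0,0,0,0.6],[53,0,0,0,0,0,0.6],[63,0,0,0,0,0,0.6],[73,0,0,0,0,0,0.6],[83,0,0,0,0,0,0.6],[93,0,0,0,0,0,0.6],[103,0,0,0,0,0,0.6],[108,0,0,0,0,0,0.6]],
  ],
)

```text
t: 14.92
tcp_pos: [0.4557, -0.2014, 0.2368]
tool_rot: [-0.438, 0.438, -0.555, 0.556]
force: [-0.6, -0.5, 0.1]
width: 0.0187
```

Emit:
step_arm(
  motion=[
    [[0,-15,0,0,0,0,0.6],[0,-40,0,0,0,0,0.6],[0,-70,0,0,0,0,0.6],[0,-95,0,0,0,0,0.6],[-10,-115,0,0,0,0,0.6],[-40,-125,0,0,0,0,0.6],[-75,-130,0,0,0,0,0.6],[-110,-130,0,0,0,0,0.6],[-145,-130,0,0,0,0,0.6],[-175,-130,0,0,0,0,0.6],[-200,-130,0,0,0,0,0.6],[-215,-130,0,0,0,0,0.6]],
  ],
)

```text
t: 15.92
tcp_pos: [0.5063, 0.0134, 0.3666]
tool_rot: [0.44, -0.439, 0.554, -0.553]
force: [0.4, -0.0, -0.1]
width: 0.0184
```

Emit:
step_arm(
  motion=[
    [[-10,0,0,0,0,0,0.6],[-25,0,0,0,0,0,0.6],[-45,0,0,0,0,0,0.6],[-65,0,0,0,0,0,0.6],[-80,0,0,0,0,0,0.6],[-90,0,0,0,0,0,0.6],[-90,0,0,0,0,0,0.6],[-90,0,0,0,0,0,0.6],[-90,0,0,0,0,0,0.6],[-90,0,0,0,0,0,0.6],[-90,0,0,0,0,0,0.6],[-90,0,0,0,0,0,0.6]],
  ],
)

```text
t: 16.92
tcp_pos: [0.5268, 0.0964, 0.3669]
tool_rot: [-0.438, 0.438, -0.555, 0.555]
force: [0.6, 0.5, 0.6]
width: 0.0183
```

```bash
python3 -c "
from h import *
o=sensors.get_obs();print(o['t'],o['tcp_pos'],abs(o['dq']).max())
a=camera('top');b=camera('side')
cv2.imwrite('pics/topE.png',cv2.resize(a[120:265,250:440],None,fx=4,fy=4,interpolation=cv2.INTER_CUBIC))
cv2.imwrite('pics/sideE.png',cv2.resize(b[150:300,250:450],None,fx=4,fy=4,interpolation=cv2.INTER_CUBIC))
"
```

```text
16.9167 [0.52675052 0.09639819 0.36687224] 0.005061693394318568
```

View pics/topE.png

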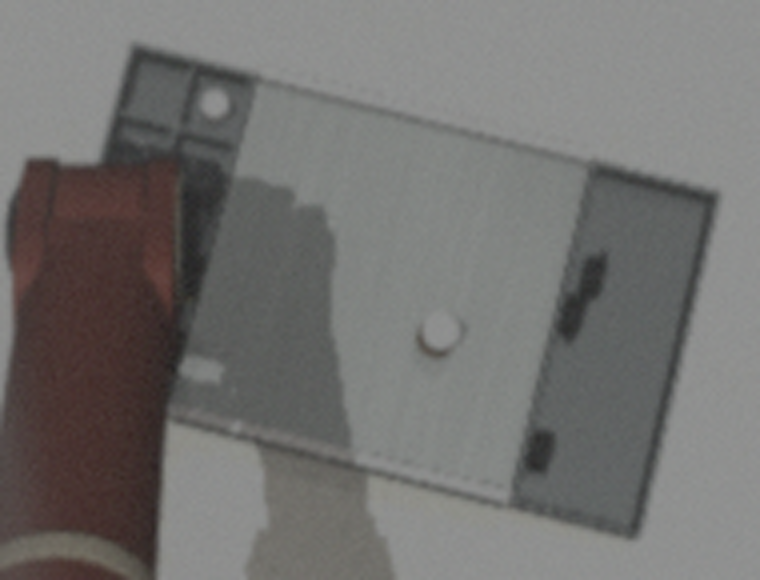

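View pics/sideE.png

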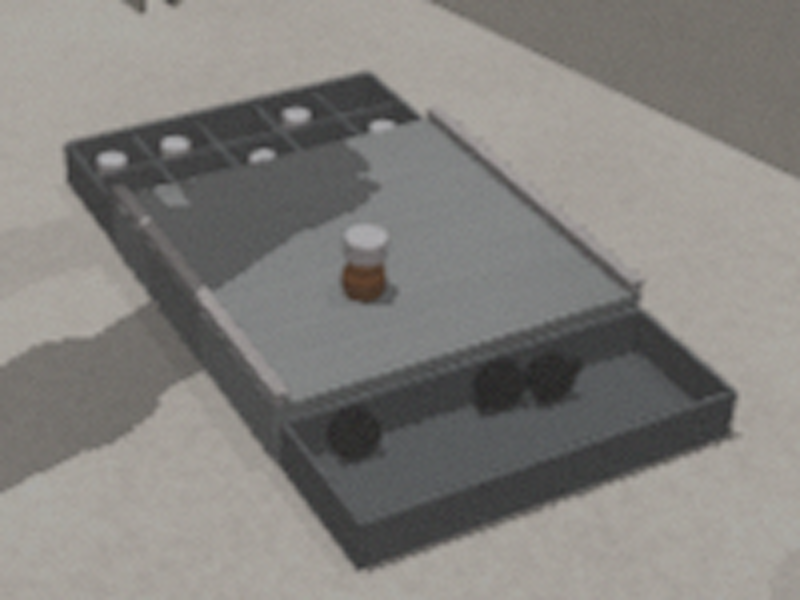

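All three caps stand on edge in the bin and the jar is at its starting pixel, (440,331). I'll check that the caps are at rest.

Emit:
step_arm(
  motion=[
    [[0,0,0,0,0,0,0.6],[0,0,0,0,0,0,0.6],[0,0,0,0,0,0,0.6],[0,0,0,0,0,0,0.6],[0,0,0,0,0,0,0.6],[0,0,0,0,0,0,0.6],[0,0,0,0,0,0,0.6],[0,0,0,0,0,0,0.6],[0,0,0,0,0,0,0.6],[0,0,0,0,0,0,0.6],[0,0,0,0,0,0,0.6],[0,0,0,0,0,0,0.6]],
  ],
)

```text
t: 18.02
tcp_pos: [0.5268, 0.0973, 0.3668]
tool_rot: [-0.438, 0.438, -0.555, 0.555]
force: [0.1, 0.6, 0.2]
width: 0.0184
```

Emit:
step_arm(
  motion=[
    [[0,0,0,0,0,0,0.6],[0,0,0,0,0,0,0.6],[0,0,0,0,0,0,0.6],[0,0,0,0,0,0,0.6],[0,0,0,0,0,0,0.6],[0,0,0,0,0,0,0.6],[0,0,0,0,0,0,0.6],[0,0,0,0,0,0,0.6],[0,0,0,0,0,0,0.6],[0,0,0,0,0,0,0.6],[0,0,0,0,0,0,0.6],[0,0,0,0,0,0,0.6]],
  ],
)

```text
t: 19.02
tcp_pos: [0.5268, 0.0973, 0.3667]
tool_rot: [0.438, -0.438, 0.555, -0.555]
force: [-0.6, 0.8, -0.3]
width: 0.0187
```

```bash
python3 -c "
from h import *
a=camera('top');b=camera('side')
A=cv2.resize(a[120:265,250:440],None,fx=4,fy=4,interpolation=cv2.INTER_CUBIC)
B=cv2.resize(b[150:300,250:450],None,fx=4,fy=4,interpolation=cv2.INTER_CUBIC)
A0=cv2.imread('pics/topE.png');B0=cv2.imread('pics/sideE.png')
def f(A,x0,x1,y0,y1,th):
    m=(A[y0:y1,x0:x1].max(2)<th).astype(np.uint8)
    n,l,s,c=cv2.connectedComponentsWithStats(m)
    return [(s[k,4],(c[k]+[x0,y0]).round(1)) for k in range(1,n) if s[k,4]>150]
for I in(A0,A):print('top',f(I,515,660,200,500,68))
for I in(B0,B):print('side',f(I,310,640,340,480,50))
print(cv2.absdiff(A,A0)[150:550,380:].max(),cv2.absdiff(B,B0)[200:,200:].max())
for u,v in[(594,275),(571,318),(540,451)]:
    p=back('top',250+(u+.5)/4-.5,120+(v+.5)/4-.5,.02)[:2]-C;print('bin frame',X@p,Y@p+.182)
"
```

```text
top [(np.int32(1678), array([581.5, 297.1])), (np.int32(814), array([539.1, 451.3]))]
top [(np.int32(1694), array([581.6, 296.8])), (np.int32(821), array([539.3, 451.3]))]
side [(np.int32(3640), array([522.7, 381.3])), (np.int32(1713), array([353. , 433.5]))]
side [(np.int32(3727), array([523.2, 381.2])), (np.int32(1749), array([352.8, 433. ]))]
11 29
bin frame 0.05226413297256559 0.027614295486274587
bin frame 0.015657615161001007 0.036969082877826825
bin frame -0.08859402702307544 0.036313351946980627
```

Nothing has moved over 2 s, and all three caps are inside the bin limits, so I'll hand in.

```bash
python3 -c "
from plant import job_done;print(job_done())"
```

```text
the job is handed in; nothing more can be done
None
```

I swept the three caps off the open end one at a time, and all three are now in the plain bin. I pushed them at about 0.1 m/s with the outside of the slightly opened fingers. The job was handed in about 19 s into the 58 s allowed.

- **Change on the way:** the first cap rolled on its edge to just below the second cap's exit. I pushed the second cap diagonally, away from the jar, so it would not land on top.
- **Caps:** my last pictures, 2 s apart, showed no movement. All three caps stand on edge, with centres at about (0.052, 0.028), (0.016, 0.037) and (-0.089, 0.036) m in the bin's frame. Their height should be about 0.02 m, worked out from standing on edge rather than measured; the limit is 0.032 m.
- **Jar, bottle and bowl:** the jar is upright at its starting pixel. I didn't measure the bottle and bowl again, but the arm was never commanded near the bowl and passed the bottle only above its height.
- **Robot:** the gripper is clear of everything. The wrist readings stayed within about 2 N, but the force of the fingers on the caps was not measured directly.

No check failed. Early on the networks gave a few false reports, such as a "cap" in the divided tray. They also missed caps and the jar in some views, so I took the positions from the pictures myself.

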